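# Stop-button check on the finds-lab grinder

## Robot

A 6-joint arm with a two-finger parallel gripper is mounted at the origin on the work surface. World frame = base frame: x ahead of the robot, y to its left, z up, the work surface at z = 0. Lengths are in m, angles in rad, forces in N, time in s.
With the tool pointing down it reaches from about 0.35 to 0.875 m from the base axis. Payload 4.2 kg.
Tool frame: the origin (TCP) lies on the centre line of the jaws, within the pads' length; the fingertips stand 19 mm ahead of it and the grasp point (between the pads) is the TCP; z points along the fingers, x is the direction in which the jaws open and shut, and the axes are right-handed (so a half turn about z gives the same grasp; the last joint's range is limited). The gripper opens to 87 mm and grips with 3 to 60 N. Pads are 19 mm wide; open, the fingers measure 117 mm over their backs; the gripper's body (75 mm by 190 mm) begins 51 mm behind the grasp point.
Start: joints at [-0.977, 0.385, 0.008, 0, -1.194, -0.259], TCP at [0.205, -0.59, 0.242] pointing down, gripper open.
Joint ranges: [-3.14, 3.14], [-1.21, 2.06], [-1.07, 1.41], [-3.16, 2.05], [-2.99, -0.16], [-3.1, 3.1]. Speed limits (rad/s): [2.79, 2.79, 3.14, 3.14, 3.14, 3.14].

## Interface

Orientations are given as a rotation vector (axis times angle).
In Python, from station import ctrl, grab_frame, camera_params gives the robot as it stands.
- The arm moves only by the tool jog_arm, never from a script. Its arguments are lists of equal length, an entry for each row: "delta_pos": the shift along the tool's x, y, z in mm, a list of three; "rot": the turn, a rotation vector about the tool's x, y, z in rad, a list of three. In form: {"delta_pos": [[dx, dy, dz], ...], "rot": [[rx, ry, rz], ...]}. A call has 1 to 5 rows; each row is the pose to reach, as a shift and turn from the pose commanded when the call began, along the tool's axes at that moment; what a row does not reach only later rows make up. A row lasts 1/12 s, in which the tool goes at most 41.7 mm and 7.16 degrees, less where a joint would pass 70% of its speed; a pose out of reach is approached as far as the arm can. A call with a gripper value outside its range is refused whole. "fingers" is the finger opening in mm, from 0 to 87, set as the call begins (left out, the last holds). The fingers move at their own pace and stop on an object; "newtons" is the grip in N (left out, the last holds). Time passes only in rows, so rows that repeat a pose let the fingers close. It gives the time, the measured TCP pose, the force and the opening at its end, in the units of the state.
- ctrl.observe(): the state, without advancing time (a new reading comes with each control period).
- grab_frame(name): name is "scene" or "top"; returns the picture (384x512x3 uint8, blue, green, red); there is no depth.
- camera_params(name): a dict with "fx", "fy", "cx", "cy" (pixels), "cam_to_world" (4x4, takes a point from camera to world coordinates). Camera axes: x right, y up, looking along -z (the intrinsics and any distortion apply to the point x, -y, -z); pixel columns grow to the right and rows downward; lengths in m; the calibration is good to about 2 mm. A picture is of the moment at which its call begins. camera_params takes no time and is no camera call.
- ctrl.job_done(): hands the job in, once; it reports no verdict.
The state is a dict: "clock": time; "joint_pos": joint angles; "qd": joint speeds; "tau": joint torques, N m; "tool_pos": TCP position; "tcp_rot": TCP orientation; "contact_force": force on the tool from outside, world axes, zero at the start; "ft_torque": the same for the moment, N m; "gripper_width": finger opening in m.
Only numpy, scipy, OpenCV 4.12 (cv2) and the standard library are available. Lean on these libraries where they do the work, as an engineer would, in place of code of your own. Each camera call takes 0.05 s, during which the arm holds its last target. There are 200 camera calls.

## Task

Check the stop on the bench grinder before it is used: with a fingertip, press the big three-lobed mushroom button in until it latches and let go to see that it stays in, then nudge its lobes round clockwise, as its arrows show, until it springs all the way back out. After that press the raised reset button fully down and let it spring back. Do not grip the mushroom head, and leave the start button, the speed dial and the things standing about as they are.

Things in the scene. Friction and masses are not known exactly. Their poses are not given: they have to be found in the camera images.
- machine: White bench grinder, fixed, 520 mm deep (its x), 420 mm wide (y), flat top 150 mm above the bench, round bowl sunk in it, rim 22 mm proud. Origin: centre of its underside. Its -x side is the front, facing the robot. A row of controls runs along the front, 72 mm behind the front edge: mushroom stop and speed dial at the ends (either way round), reset and start between. Rear middle: a water tap 240 mm high.
- stop_unit: The mushroom stop button as a whole. Origin: on its axis, at the level of the machine's top (150 mm above the bench). A steel collar of 24 mm radius, 12 mm high, is fixed; above it sits the moving head, which is mounted turned by any angle.
- stop_top (a point): Top centre of the black head; moves and turns with it; 44 mm above the machine's top when out, 34 when fully in. Trefoil: domed core of 22 mm radius, three lobes 22 mm wide with straight flanks and round ends reaching 32 mm from the axis, spanning 20 to 6 mm below this point. One lobe lies along this point's x axis, the others at +-120 degrees, gaps at 60, 180, 300. White arrows show clockwise.
- stop_press (a joint): How far the mushroom is in, m: 0 out, 0.010 bottom stop. It resists with 4 N at first, about 12 N near the catch; past about 0.008 it latches and rests at about 0.0075 when let go. Only a turn of about 0.5 rad clockwise frees it; it then springs out to 0 by itself.
- stop_twist (a joint): Turn of the mushroom head, rad, positive clockwise seen from above; 0 at rest, end stop at 0.8. A spring of 0.04 to 0.10 N m turns it back to 0 (2 to 4 N pushed sideways at a lobe).
- reset_top (a point): Centre of the top of the reset button: a grey round cap of 12 mm radius that stands proud of a plain steel base (20 mm radius, 12 mm high); top 21 mm above the machine's top, with nothing round it. Of the two buttons in the middle of the row it is the right-hand one as the robot sees it (towards the machine's -y).
- reset (a joint): How far the reset button is pushed in, m: 0 out, 0.005 fully down. It is a spring button without latch, about 5 N when fully down.
- start_top (a point): Centre of the top of the start button, to be left alone: a grey cap of 12 mm radius sunk in a steel guard collar of 20 mm radius and 20 mm height, 80 mm to the left of reset (towards the machine's +y).
- start (a joint): How far the start button is pushed in, m: 0 out, 0.003 fully down. Leave at 0.
- dial_mark (a point): Point of the speed dial's black bar grip (38 mm long, 14 mm wide, top 44 mm above the machine's top), 20 mm from the dial's axis at its pointer end. The dial turns; leave it as set.
- mount_a: Bystander: amber resin sample mount, upright cylinder 30 mm across, 20 mm tall, standing loose on the machine's top beside the bowl. Origin: centre of its underside.
- mount_b: Bystander: a second resin mount of the same kind at the bowl's other side. Origin: centre of its underside.
- bottle: Bystander: clear plastic bottle, 60 mm across, 170 mm tall, standing on the bench to the right of the machine. Origin: centre of its underside.
- tub: Bystander: closed finds tub with lid, 116 x 156 x 52 mm, on the bench to the left of the machine. Origin: centre of its underside.

How it is judged:
On the way, in this order (a step that is already met when the one before it is completed fails the run):
1. the mushroom button is latched in and stays in by itself, with the robot off it (value of joint stop_press above 0.006 m and contact force between each of the arm, the fingers and stop_unit below 0.05 N), for 0.1 s.
2. the mushroom button has been twisted free and is sprung out again (value of joint stop_press below 0.001 m), for 0.1 s.
3. the reset button is pressed fully while the mushroom is out (value of joint reset above 0.004 m and value of joint stop_press below 0.001 m), for 0.05 s.
At the end, for the whole second after the job is handed in: The mushroom button is out within 1 mm and turned back to rest within 0.08 rad, reset and start are out within 1 mm, the dial's pointer is within 6 mm and every bystander within 10 mm of where it was (value of joint each of stop_press, reset, start below 0.001 m and value of joint stop_twist below 0.08 rad and distance of dial_mark from where it was at the start of the episode below 0.006 m and distance of each of mount_a, mount_b, bottle, tub from where it was at the start of the episode below 0.01 m); the robot touches nothing.
It fails at once if the start button was pressed or the speed dial was turned (value of joint start above 0.0015 m or distance of dial_mark from where it was at the start of the episode above 0.006 m).
It fails at once if reset was pressed while the mushroom was still in (value of joint each of reset, stop_press above 0.003 m).
It fails at once if the mushroom head was gripped (squeezed by more than 15 N with the fingers around it) (contact force between the fingers and stop_unit above 15 N and horizontal distance between the grasp point and stop_unit below 0.028 m and z of the grasp point in the frame of stop_top below 0.008 m).
It fails at once if the mushroom button was rammed (more than 45 N on it) or worked with the arm or the gripper's body instead of the fingers (contact force between the fingers and stop_unit above 45 N or contact force between the arm and stop_unit above 3 N).
It fails at once if a bystander was moved, lifted or knocked (distance of any of mount_a, mount_b, bottle, tub from where it was at the start of the episode above 0.01 m).
It also fails if it takes over 42 s, if anything falls off the work surface, if the arm or the gripper's body presses on something with over 40 N, if the wrist force passes 120 N, or if a joint passes its speed limit or range.

## Working session

There is one attempt and no reset: what is moved stays moved. The work goes in short steps, Python scripts to look and compute and a tool call to move; the robot and the scene stay as the last step left them, time stands still between calls to the robot, and variables do not carry over. Pictures are saved under pics/ and viewed, about 8 in all and at most 12, crops included, and the job is handed in when it is done.

Besides the shell and the picture viewer there is one more tool, called after "Emit:" as name(argument=value, ...), one argument or row to a line, values as JSON. jog_arm: Moves the arm, as the interface text tells. Its arguments: {"type":"object","properties":{"delta_pos":{"type":"array"},"rot":{"type":"array"},"fingers":{"type":"number"},"newtons":{"type":"number"}},"required":["delta_pos","rot"]}

```bash
mkdir -p pics; ls
python3 - <<'E'
from station import ctrl, grab_frame, camera_params
import cv2,numpy as np
np.set_printoptions(precision=4,suppress=True)
for n in("scene","top"):
    cv2.imwrite(f"pics/{n}0.png",grab_frame(n)); print(n,camera_params(n))
print(ctrl.observe())
E
```

```text
pics
scene {'fx': 406.04298540791154, 'fy': 406.04298540791154, 'cx': 258.39810668406193, 'cy': 195.90090947393202, 'cam_to_world': array([[-0.6929, -0.4162,  0.5888,  1.1928],
       [ 0.721 , -0.393 ,  0.5707,  0.5789],
       [-0.0061,  0.82  ,  0.5724,  0.6668],
       [ 0.    ,  0.    ,  0.    ,  1.    ]])}
top {'fx': 376.88436763309227, 'fy': 376.88436763309227, 'cx': 258.7681646513184, 'cy': 187.36591202653543, 'cam_to_world': array([[ 0.0356,  0.9757, -0.2162,  0.4617],
       [-0.9994,  0.0351, -0.0064,  0.0508],
       [ 0.0013,  0.2163,  0.9763,  0.9988],
       [ 0.    ,  0.    ,  0.    ,  1.    ]])}
{'clock': 0.1, 'joint_pos': array([-0.9774,  0.3855,  0.0068, -0.0005, -1.194 , -0.2586]), 'qd': array([ 0.0002, -0.0027,  0.0029,  0.0034, -0.0003, -0.0008]), 'tau': array([ -0.0007, -39.1689,  18.7935,   4.2319,   0.0135,  -0.0001]), 'tool_pos': array([ 0.2052, -0.5898,  0.2406]), 'tcp_rot': array([-1.8195, -2.559 , -0.0017]), 'contact_force': array([ 0.5333, -0.1437, -0.5192]), 'ft_torque': array([0.0123, 0.0235, 0.0789]), 'gripper_width': 0.08670527970255174}
```

View pics/scene0.png

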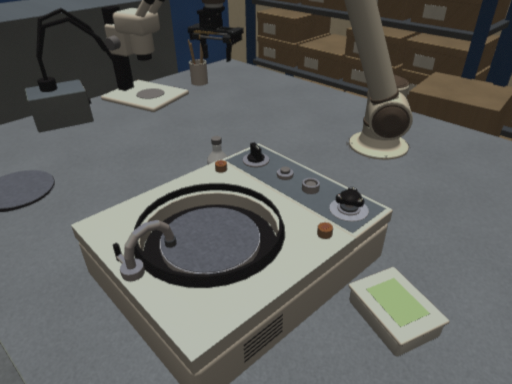

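View pics/top0.png

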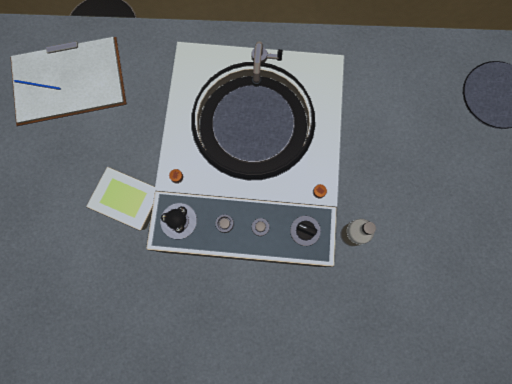

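The top view shows the machine with mushroom stop at about (177,218), start (224,223), reset (260,227), dial (306,230), mounts (176,176) and (320,191), bottle (360,232) and tub (123,198). I'll zoom in on the row.

```bash
cat > h.py <<'E'
import numpy as np,cv2
from station import ctrl,grab_frame,camera_params
np.set_printoptions(precision=4,suppress=True)
def ray(n,u,v):
    c=camera_params(n);T=c["cam_to_world"]
    d=T[:3,:3]@np.array([(u-c["cx"])/c["fx"],-(v-c["cy"])/c["fy"],-1]);return T[:3,3],d
def onz(n,u,v,z):
    o,d=ray(n,u,v);return o+d*(z-o[2])/d[2]
def proj(n,p):
    c=camera_params(n);T=c["cam_to_world"];q=T[:3,:3].T@(np.asarray(p)-T[:3,3])
    return np.array([c["cx"]-c["fx"]*q[0]/q[2],c["cy"]+c["fy"]*q[1]/q[2]])
E
python3 - <<'E'
from h import *
a=cv2.imread("pics/top0.png");b=cv2.imread("pics/scene0.png")
A=cv2.resize(a[190:250,150:210],(400,400),interpolation=cv2.INTER_CUBIC)
B=cv2.resize(b[175:225,325:375],(400,400),interpolation=cv2.INTER_CUBIC)
C=cv2.resize(a[200:250,205:330],(800,200*8//5*1),interpolation=cv2.INTER_CUBIC)[:200*8//5]
out=np.vstack([np.hstack([A,B]),cv2.resize(C,(800,200))]);cv2.imwrite("pics/crop0.png",out)
for n,u,v,z in[("stop",177,218,.185),("start",224,223,.168),("reset",260.5,227,.171),("dial",306,230,.18),("mA",176,176,.17),("mB",320,191,.17)]:print(n,onz("top",u,v,z))
for u,v in[(149,249),(334,264),(343,54),(178,43)]:print("corner",onz("top",u,v,.15))
E
```

```text
stop [0.5674 0.2312 0.185 ]
start [0.5622 0.1302 0.168 ]
reset [0.5559 0.0492 0.171 ]
dial [ 0.5519 -0.0497  0.18  ]
mA [0.6648 0.2446 0.17  ]
mB [ 0.6418 -0.0817  0.17  ]
corner [0.5004 0.2954 0.15  ]
corner [ 0.4824 -0.1158  0.15  ]
corner [ 0.999  -0.1423  0.15  ]
corner [1.0147 0.273  0.15  ]
```

View pics/crop0.png

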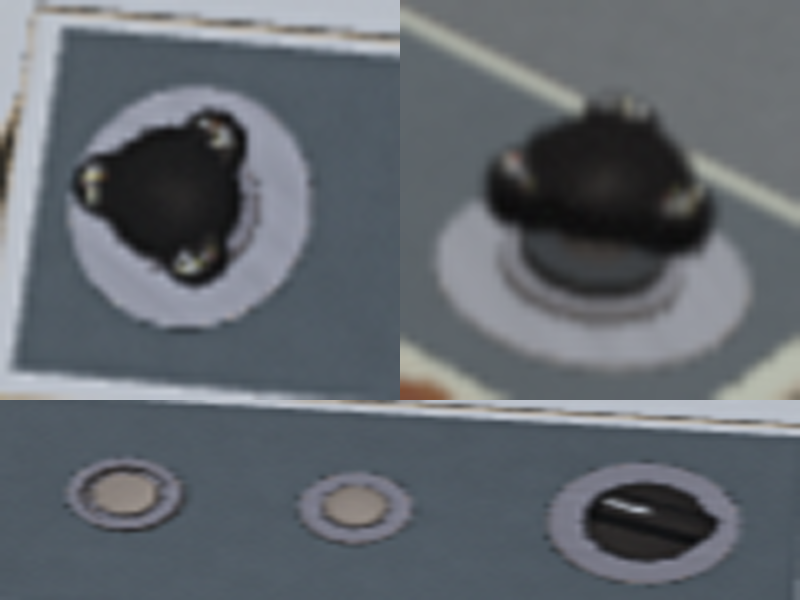

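The crop shows the stop's head with lobes at crop positions (88,185), (222,135) and (203,265) (left tile, scale 6.67), its pale ring centred at (190,207), and the round reset and start. Now I'll measure the axis and the lobe angles.

Run:
```python
from h import *
a=cv2.imread("pics/top0.png")
k=8;x0,y0=153,195;A=cv2.resize(a[y0:y0+50,x0:x0+50],None,fx=k,fy=k,interpolation=cv2.INTER_CUBIC)
g=cv2.cvtColor(A,cv2.COLOR_BGR2GRAY)
def px(p):return (p[0]+.5)/k-.5+x0,(p[1]+.5)/k-.5+y0
def big(m):
    c=max(cv2.findContours(m.astype(np.uint8),cv2.RETR_EXTERNAL,cv2.CHAIN_APPROX_NONE)[0],key=cv2.contourArea);return c[:,0]
m=g<58
m=cv2.morphologyEx(m.astype(np.uint8),cv2.MORPH_CLOSE,np.ones((25,25)))
c=big(m);M=cv2.moments(c)
print("head centroid @.178",onz("top",*px((M['m10']/M['m00'],M['m01']/M['m00'])),.180),cv2.boundingRect(c))
P=np.array([onz("top",*px(p),.180)[:2] for p in c])
# ring: bright pixels right/lower
yy,xx=np.nonzero((g>125)&(np.hypot(*(np.indices(g.shape)[::-1]-np.array([205,190])[:,None,None]))<165))
mm=np.zeros(g.shape,np.uint8);mm[yy,xx]=1;r=big(mm);h=cv2.convexHull(r)
e=cv2.fitEllipse(h);print("ring",e,onz("top",*px(e[0]),.152), "rad",np.array(e[1])/2/k*.85/377)
ax=onz("top",*px(e[0]),.152)[:2]
for cc in(ax,P.mean(0)):
    d=P-cc;an=np.degrees(np.arctan2(d[:,1],d[:,0]));rr=np.hypot(d[:,0],d[:,1])
    b=[(t,round(rr[abs((an-t+180)%360-180)<5].max()*1e3,1)) for t in range(-180,180,10)];print(cc,b)
# machine yaw
f=onz("top",149,249,.15)-onz("top",334,264,.15);print("front edge dir",np.degrees(np.arctan2(f[1],f[0])))
f=onz("top",343,54,.15)-onz("top",178,43,.15);print(np.degrees(np.arctan2(-f[1],-f[0])))
# small buttons
for n,cx,cy,z in(("start",224,223,.170),("reset",260,227,.162)):
    B=cv2.resize(a[cy-14:cy+14,cx-14:cx+14],None,fx=k,fy=k,interpolation=cv2.INTER_CUBIC).astype(int)
    q=B[...,2]-B[...,0]; mk=((q>-2)).astype(np.uint8); c=big(mk);e=cv2.fitEllipse(c)
    u,v=(e[0][0]+.5)/k-.5+cx-14,(e[0][1]+.5)/k-.5+cy-14
    print(n,e,u,v,onz("top",u,v,.171))
```

```text
head centroid @.178 [0.5664 0.2354 0.18  ] (63, 94, 208, 208)
ring ((203.90773010253906, 208.56271362304688), (281.81072998046875, 294.5534362792969), 43.614219665527344) [0.5658 0.2356 0.152 ] rad [0.0397 0.0415]
[0.5658 0.2356] [(-180, np.float64(24.8)), (-170, np.float64(29.0)), (-160, np.float64(30.6)), (-150, np.float64(30.8)), (-140, np.float64(30.4)), (-130, np.float64(28.3)), (-120, np.float64(24.1)), (-110, np.float64(23.2)), (-100, np.float64(22.9)), (-90, np.float64(22.8)), (-80, np.float64(22.2)), (-70, np.float64(23.1)), (-60, np.float64(27.3)), (-50, np.float64(30.8)), (-40, np.float64(31.3)), (-30, np.float64(31.9)), (-20, np.float64(30.8)), (-10, np.float64(27.8)), (0, np.float64(22.9)), (10, np.float64(22.7)), (20, np.float64(23.1)), (30, np.float64(23.2)), (40, np.float64(23.2)), (50, np.float64(23.8)), (60, np.float64(28.6)), (70, np.float64(31.9)), (80, np.float64(33.3)), (90, np.float64(33.1)), (100, np.float64(30.1)), (110, np.float64(25.1)), (120, np.float64(21.5)), (130, np.float64(21.2)), (140, np.float64(21.0)), (150, np.float64(20.9)), (160, np.float64(21.0
[... 630 characters left out ...]
p.float64(22.6)), (60, np.float64(26.5)), (70, np.float64(28.9)), (80, np.float64(32.9)), (90, np.float64(32.9)), (100, np.float64(30.5)), (110, np.float64(26.6)), (120, np.float64(22.1)), (130, np.float64(21.7)), (140, np.float64(21.6)), (150, np.float64(21.8)), (160, np.float64(22.0)), (170, np.float64(22.9))]
front edge dir 87.4846248614236
87.83808810765653
start ((113.83268737792969, 110.9605941772461), (86.28907012939453, 98.15393829345703), 151.82818603515625) 223.7915859222412 222.43257427215576 [0.5631 0.1304 0.171 ]
reset ((116.2188720703125, 108.47654724121094), (81.58177947998047, 81.83001708984375), 145.00311279296875) 260.08985900878906 226.12206840515137 [0.5578 0.0502 0.171 ]
```

Emit:
jog_arm(
  delta_pos=[
    [30,28,-3],
    [60,55,-6],
    [90,83,-10],
    [120,111,-12],
    [150,138,-14],
  ],
  rot=[
    [0,0,-0.12],
    [0,0,-0.24],
    [0,0,-0.36],
    [0,0,-0.48],
    [0,0,-0.6],
  ],
  fingers=0,
  newtons=10,
)

```text
clock: 0.52
tool_pos: [0.2866, -0.4014, 0.2552]
tcp_rot: [-0.974, -2.986, -0.001]
contact_force: [1.6, -0.4, 0.2]
gripper_width: 0.0617
```

```bash
cat >> h.py <<'E'
from scipy.spatial.transform import Rotation as R
def st():
    s=ctrl.observe();r=R.from_rotvec(s["tcp_rot"]).as_matrix()
    print("t%.2f"%s["clock"],"tcp",s["tool_pos"],"yaw %.1f tilt %.2f"%(np.degrees(np.arctan2(r[1,0],r[0,0])),np.degrees(np.arccos(-r[2,2]))),"F",s["contact_force"],"w %.4f"%s["gripper_width"],"j6 %.2f"%s["joint_pos"][5]);return s["tool_pos"],r
def to(*ps):
    p,r=st()
    for q in ps:print("  ->",q,"delta mm",(r.T@(np.array(q)-p))*1e3)
E
python3 -c "
from h import *
to([.566,.2356,.255],[.566,.2356,.220])"
```

```text
t0.52 tcp [ 0.2866 -0.4014  0.2552] yaw 143.9 tilt 0.04 F [ 1.5859 -0.3939  0.2212] w 0.0617 j6 -0.01
  -> [0.566, 0.2356, 0.255] delta mm [150.0335 679.2151   0.4781]
  -> [0.566, 0.2356, 0.22] delta mm [150.011  679.2075  35.4781]
```

Emit:
jog_arm(
  delta_pos=[
    [9,40,0],
    [18,80,0],
    [26,120,0],
    [35,160,0],
    [44,200,0],
  ],
  rot=[
    [0,0,0],
    [0,0,0],
    [0,0,0],
    [0,0,0],
    [0,0,0],
  ],
)

```text
clock: 0.93
tool_pos: [0.3698, -0.2143, 0.2555]
tcp_rot: [-0.983, -2.984, -0.0]
contact_force: [1.1, 0.5, 0.5]
gripper_width: 0.028
```

Emit:
jog_arm(
  delta_pos=[
    [9,40,0],
    [18,80,0],
    [26,120,0],
    [35,160,0],
    [44,200,0],
  ],
  rot=[
    [0,0,0],
    [0,0,0],
    [0,0,0],
    [0,0,0],
    [0,0,0],
  ],
)

```text
clock: 1.35
tool_pos: [0.4532, -0.0271, 0.2555]
tcp_rot: [-0.982, -2.984, -0.0]
contact_force: [0.8, -0.6, 0.2]
gripper_width: 0.002
```

Emit:
jog_arm(
  delta_pos=[
    [9,40,0],
    [18,80,0],
    [26,120,0],
    [35,160,0],
    [44,200,0],
  ],
  rot=[
    [0,0,0],
    [0,0,0],
    [0,0,0],
    [0,0,0],
    [0,0,0],
  ],
)

```text
clock: 1.77
tool_pos: [0.5368, 0.1598, 0.2552]
tcp_rot: [-0.981, -2.984, 0.001]
contact_force: [0.0, -0.5, -0.1]
gripper_width: 0.0006
```

```bash
python3 -c "
from h import *
to([.566,.2356,.255],[.566,.2356,.220])"
```

```text
t1.77 tcp [0.5368 0.1598 0.2552] yaw 143.6 tilt 0.04 F [ 0.003  -0.4965 -0.0978] w 0.0006 j6 -1.21
  -> [0.566, 0.2356, 0.255] delta mm [21.4517 78.3541  0.1409]
  -> [0.566, 0.2356, 0.22] delta mm [21.4379 78.3775 35.1409]
```

Emit:
jog_arm(
  delta_pos=[
    [10,38,10],
    [18,68,25],
    [20,74,33],
    [20,74,33],
    [20,74,33],
  ],
  rot=[
    [0,0,0],
    [0,0,0],
    [0,0,0],
    [0,0,0],
    [0,0,0],
  ],
)

```text
clock: 2.18
tool_pos: [0.5638, 0.2288, 0.2215]
tcp_rot: [-0.981, -2.983, 0.004]
contact_force: [-0.7, 0.4, 1.0]
gripper_width: 0.0003
```

```bash
python3 -c "
from h import *
to([.566,.2356,.222])
a=grab_frame('top');b=grab_frame('scene')
cv2.imwrite('pics/p1.png',np.hstack([cv2.resize(a[180:260,130:210],(400,400),interpolation=2),cv2.resize(b[130:230,300:400],(400,400),interpolation=2)]))"
```

```text
t2.18 tcp [0.5638 0.2288 0.2215] yaw 143.6 tilt 0.17 F [-0.6714  0.384   0.9702] w 0.0003 j6 -1.29
  -> [0.566, 0.2356, 0.222] delta mm [ 2.2996  6.7378 -0.5357]
```

View pics/p1.png

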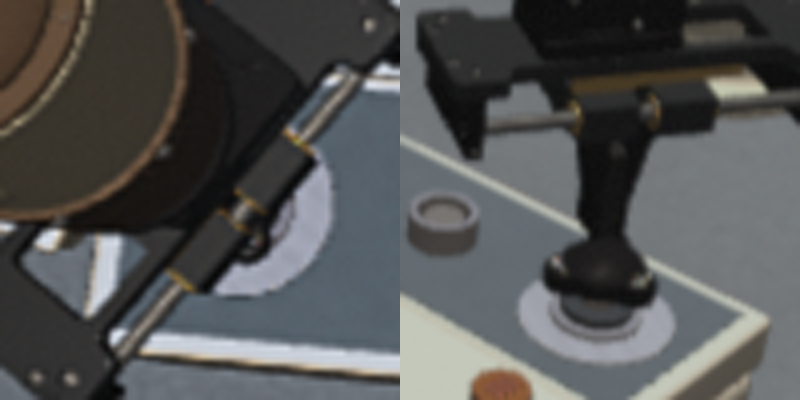

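The right tile shows the closed fingertips just above the mushroom head (600,240), nothing else near. I'll centre and press gently.

Emit:
jog_arm(
  delta_pos=[
    [2,6,0],
    [2,6,5],
    [2,6,10],
    [2,6,14],
    [2,6,14],
  ],
  rot=[
    [0,0,0],
    [0,0,0],
    [0,0,0],
    [0,0,0],
    [0,0,0],
  ],
)

```text
clock: 2.7
tool_pos: [0.5669, 0.235, 0.2094]
tcp_rot: [0.982, 2.983, 0.001]
contact_force: [-0.6, -0.4, 5.3]
gripper_width: 0.0005
```

```bash
python3 -c "
from h import *
to([.566,.2356,.204])"
```

```text
t2.70 tcp [0.5669 0.235  0.2094] yaw 143.6 tilt 0.10 F [-0.5755 -0.3578  5.3484] w 0.0005 j6 -1.29
  -> [0.566, 0.2356, 0.204] delta mm [ 1.0279 -0.0676  5.4242]
```

Emit:
jog_arm(
  delta_pos=[
    [0,0,2],
    [0,0,4],
    [0,0,5],
    [0,0,6],
    [0,0,6],
  ],
  rot=[
    [0,0,0],
    [0,0,0],
    [0,0,0],
    [0,0,0],
    [0,0,0],
  ],
)

```text
clock: 3.12
tool_pos: [0.5669, 0.2351, 0.2042]
tcp_rot: [0.981, 2.982, 0.002]
contact_force: [-0.4, 0.6, 6.8]
gripper_width: 0.0005
```

Emit:
jog_arm(
  delta_pos=[
    [0,0,1],
    [0,0,2],
    [0,0,2],
  ],
  rot=[
    [0,0,0],
    [0,0,0],
    [0,0,0],
  ],
)

```text
clock: 3.37
tool_pos: [0.567, 0.2351, 0.2034]
tcp_rot: [0.98, 2.982, 0.003]
contact_force: [-3.2, -0.8, 10.3]
gripper_width: 0.0005
```

Emit:
jog_arm(
  delta_pos=[
    [0,0,1],
    [0,0,2],
    [0,0,2],
  ],
  rot=[
    [0,0,0],
    [0,0,0],
    [0,0,0],
  ],
)

```text
clock: 3.62
tool_pos: [0.5672, 0.2351, 0.2033]
tcp_rot: [0.979, 2.981, 0.004]
contact_force: [-5.3, -0.2, 15.1]
gripper_width: 0.0005
```

It bottomed out (force rose without travel). Lift off and look.

Emit:
jog_arm(
  delta_pos=[
    [0,0,-6],
    [0,0,-20],
    [10,0,-40],
    [30,0,-40],
    [42,0,-40],
  ],
  rot=[
    [0,0,0],
    [0,0,0],
    [0,0,0],
    [0,0,0],
    [0,0,0],
  ],
)

```text
clock: 4.03
tool_pos: [0.532, 0.2606, 0.2394]
tcp_rot: [0.983, 2.983, 0.003]
contact_force: [0.2, -0.2, 0.4]
gripper_width: 0.0005
```

```bash
python3 -c "
from h import *
to([.5326,.2594,.230],[.5326,.2594,.189])
b=grab_frame('scene');a=cv2.imread('pics/scene0.png')
f=lambda i:cv2.resize(i[130:230,300:400],(400,400),interpolation=2)
cv2.imwrite('pics/p2.png',np.hstack([f(a),f(b)]))
# apparent head top row vs. expected
for z in(.194,.1865):print(proj('scene',[.566,.2356,z]))"
```

```text
t4.03 tcp [0.532  0.2606 0.2394] yaw 143.5 tilt 0.11 F [ 0.2463 -0.1979  0.3836] w 0.0005 j6 -1.36
  -> [0.5326, 0.2594, 0.23] delta mm [-1.1515 -0.6418  9.4119]
  -> [0.5326, 0.2594, 0.189] delta mm [-1.1514 -0.7231 50.4118]
[350.5425 191.9541]
[350.0936 194.9474]
```

View pics/p2.png

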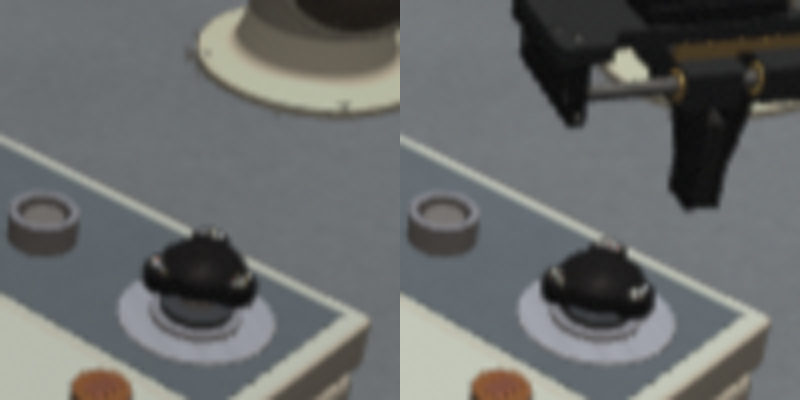

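The right tile shows the head about 3 px lower than before (600,280 vs 200,268 in the 4x crops), i.e. ~7.5 mm: latched, and the fingers are off it. Now I'll go down into the gap at 144°.

Emit:
jog_arm(
  delta_pos=[
    [-2,-1,15],
    [-2,-1,30],
    [-2,-1,42],
    [-2,-1,48],
    [-2,-1,48],
  ],
  rot=[
    [0,0,0],
    [0,0,0],
    [0,0,0],
    [0,0,0],
    [0,0,0],
  ],
)

```text
clock: 4.5
tool_pos: [0.5326, 0.2573, 0.1881]
tcp_rot: [-0.982, -2.981, 0.006]
contact_force: [-0.5, -0.1, -0.1]
gripper_width: 0.0006
```

```bash
python3 -c "
from h import *
p,r=st();A=np.array([.566,.2356]);d=p[:2]-A;R0=np.hypot(*d);a0=np.degrees(np.arctan2(d[1],d[0]));print(R0,a0)
for k in range(1,11):
    a=np.radians(a0-k*6);q=np.r_[A+.0405*np.array([np.cos(a),np.sin(a)]),.188];print(k,6*k,(r.T@(q-p))*1e3)"
```

```text
t4.50 tcp [0.5326 0.2573 0.1881] yaw 143.5 tilt 0.29 F [-0.5208 -0.1491 -0.1352] w 0.0006 j6 -1.36
0.03987381764255333 146.9641623032217
1 6 [0.6558 4.2023 0.1077]
2 12 [0.2435 8.4214 0.087 ]
3 18 [-0.6076 12.5742  0.066 ]
4 24 [-1.8882 16.6154  0.0449]
5 30 [-3.5841 20.5005  0.0239]
6 36 [-5.6769 24.1871  0.0033]
7 42 [-8.1435 27.6347 -0.0168]
8 48 [-10.9571  30.8056  -0.036 ]
9 54 [-14.0866  33.665   -0.0543]
10 60 [-17.4979  36.1817  -0.0714]
```

Emit:
jog_arm(
  delta_pos=[
    [0.7,4.2,0],
    [0.2,8.4,0],
    [-0.6,12.6,0],
    [-1.9,16.6,0],
    [-3.6,20.5,0],
  ],
  rot=[
    [0,0,0.105],
    [0,0,0.21],
    [0,0,0.314],
    [0,0,0.419],
    [0,0,0.524],
  ],
)

```text
clock: 4.92
tool_pos: [0.5492, 0.2728, 0.1912]
tcp_rot: [1.728, 2.623, 0.001]
contact_force: [0.6, -0.6, 0.7]
gripper_width: 0.0005
```

```bash
python3 -c "
from h import *
p,r=st();A=np.array([.566,.2356]);d=p[:2]-A;R0=np.hypot(*d);a0=np.degrees(np.arctan2(d[1],d[0]));print(R0,a0)
for k in range(1,8):
    a=np.radians(a0-k*6);q=np.r_[A+.0405*np.array([np.cos(a),np.sin(a)]),.188];print(k,6*k,(r.T@(q-p))*1e3)"
```

```text
t4.92 tcp [0.5492 0.2728 0.1912] yaw 113.3 tilt 0.05 F [ 0.6436 -0.5684  0.7335] w 0.0005 j6 -1.89
0.0408402457274853 114.32951029244764
1 6 [-0.4827  4.2404  3.1772]
2 12 [-1.0673  8.4391  3.1809]
3 18 [-2.0877 12.5537  3.1845]
4 24 [-3.5325 16.5391  3.188 ]
5 30 [-5.386  20.3516  3.1914]
6 36 [-7.6279 23.9495  3.1946]
7 42 [-10.2336  27.2934   3.1976]
```

Emit:
jog_arm(
  delta_pos=[
    [-0.5,4.2,1],
    [-1.1,8.4,1.5],
    [-2.1,12.6,1.5],
    [-3.5,16.5,1.5],
    [-3.5,16.5,1.5],
  ],
  rot=[
    [0,0,0.105],
    [0,0,0.21],
    [0,0,0.314],
    [0,0,0.419],
    [0,0,0.419],
  ],
)

```text
clock: 5.33
tool_pos: [0.5661, 0.2761, 0.1895]
tcp_rot: [2.232, 2.21, 0.002]
contact_force: [0.6, 0.7, -0.9]
gripper_width: 0.0004
```

```bash
python3 -c "
from h import *
p,r=st();A=np.array([.566,.2356]);d=p[:2]-A;R0=np.hypot(*d);a0=np.degrees(np.arctan2(d[1],d[0]));print(R0,a0)
b=grab_frame('scene');a=cv2.imread('pics/scene0.png')
f=lambda i:cv2.resize(i[130:230,300:400],(400,400),interpolation=2)
cv2.imwrite('pics/p3.png',np.hstack([f(a),f(b)]))"
```

```text
t5.33 tcp [0.5661 0.2761 0.1895] yaw 89.4 tilt 0.06 F [ 0.6236  0.6583 -0.8612] w 0.0004 j6 -2.29
0.040500334682329615 89.7891107618551
```

View pics/p3.png

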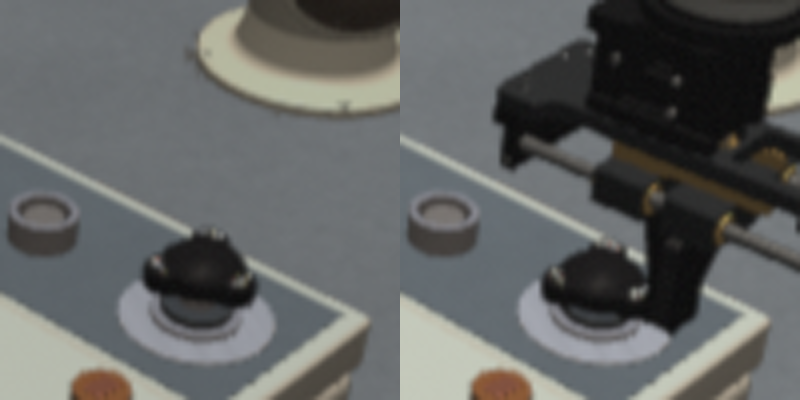

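The right tile shows the head unturned and still latched, with the finger outside the lobe tip at (650,290): the fingertip is thinner radially than I assumed and slid past. I'll sweep back and go closer to the core.

Emit:
jog_arm(
  delta_pos=[
    [0,-4.2,0],
    [-0.9,-8.4,0],
    [-2,-12.5,0],
    [-3.5,-16.5,0],
    [-5.4,-20.3,0],
  ],
  rot=[
    [0,0,-0.105],
    [0,0,-0.21],
    [0,0,-0.314],
    [0,0,-0.419],
    [0,0,-0.524],
  ],
)

```text
clock: 5.8
tool_pos: [0.5446, 0.2707, 0.1894]
tcp_rot: [1.57, 2.721, 0.0]
contact_force: [-1.2, -0.1, -1.0]
gripper_width: 0.0006
```

Emit:
jog_arm(
  delta_pos=[
    [0,-4.2,0],
    [-0.9,-8.4,0],
    [-2,-12.5,0],
    [-3.5,-16.5,0],
    [-3.5,-16.5,0],
  ],
  rot=[
    [0,0,-0.105],
    [0,0,-0.21],
    [0,0,-0.314],
    [0,0,-0.419],
    [0,0,-0.419],
  ],
)

```text
clock: 6.22
tool_pos: [0.5317, 0.2591, 0.1896]
tcp_rot: [0.976, 2.986, 0.0]
contact_force: [-1.6, 0.0, -0.2]
gripper_width: 0.0005
```

```bash
cat >> h.py <<'E'
def arc(R1,angs,z=.189):
    p,r=st();A=np.array([.566,.2356]);d=p[:2]-A;print("R %.4f ang %.1f"%(np.hypot(*d),np.degrees(np.arctan2(d[1],d[0]))))
    for g in angs:
        a=np.radians(g);q=np.r_[A+R1*np.array([np.cos(a),np.sin(a)]),z];print(g,(r.T@(q-p))*1e3)
E
python3 -c "
from h import *
arc(.0405,[144.5]);arc(.033,[144.5])
b=cv2.imread('pics/p2.png')[150:220,640:780]
g=b.max(2);print([ (y+150,int(np.nonzero(g[y]<70)[0].min())+640,int(np.nonzero(g[y]<70)[0].max())+640) for y in range(0,62,6) if (g[y]<70).any()])"
```

```text
t6.22 tcp [0.5317 0.2591 0.1896] yaw 143.8 tilt 0.01 F [-1.5836  0.0002 -0.2065] w 0.0005 j6 -1.36
R 0.0415 ang 145.6
144.5 [-1.0037  0.8057  0.5552]
t6.22 tcp [0.5317 0.2591 0.1896] yaw 143.8 tilt 0.01 F [-1.5836  0.0002 -0.2065] w 0.0005 j6 -1.36
R 0.0415 ang 145.6
144.5 [-8.5031  0.8972  0.5553]
[(150, 674, 733), (156, 673, 730), (162, 673, 727), (168, 672, 725), (174, 671, 723), (180, 669, 722), (186, 669, 721), (192, 672, 720), (198, 677, 718), (204, 680, 717)]
```

Emit:
jog_arm(
  delta_pos=[
    [-3,0.5,0.5],
    [-5,0.8,0.5],
    [-6.5,0.8,0.5],
    [-6.5,0.8,0.5],
  ],
  rot=[
    [0,0,0],
    [0,0,0],
    [0,0,0],
    [0,0,0],
  ],
)

```text
clock: 6.55
tool_pos: [0.5384, 0.2562, 0.1884]
tcp_rot: [0.984, 2.984, -0.0]
contact_force: [-0.6, -0.3, -0.7]
gripper_width: 0.0008
```

Emit:
jog_arm(
  delta_pos=[
    [-1,0,0],
    [-2,0,0],
    [-2,0,0],
  ],
  rot=[
    [0,0,0],
    [0,0,0],
    [0,0,0],
  ],
)

```text
clock: 6.8
tool_pos: [0.5398, 0.2551, 0.1885]
tcp_rot: [-0.983, -2.984, 0.0]
contact_force: [0.3, -0.5, -0.2]
gripper_width: 0.0003
```

```bash
python3 -c "
from h import *
arc(.033,range(144,80,-6))"
```

```text
t6.80 tcp [0.5398 0.2551 0.1885] yaw 143.5 tilt 0.00 F [ 0.3385 -0.5089 -0.2336] w 0.0003 j6 -1.35
R 0.0327 ang 143.4
144 [ 0.3273 -0.3544 -0.5264]
138 [ 0.1739  3.0964 -0.5266]
132 [-0.3393  6.5122 -0.5268]
126 [-1.2068  9.8557 -0.527 ]
120 [-2.419  13.0901 -0.5272]
114 [-3.9627 16.1802 -0.5274]
108 [-5.8209 19.092  -0.5276]
102 [-7.9733 21.7935 -0.5277]
96 [-10.3963  24.2553  -0.5279]
90 [-13.0633  26.4504  -0.528 ]
84 [-15.9452  28.3546  -0.5282]
```

Emit:
jog_arm(
  delta_pos=[
    [0.1,3.3,0],
    [-0.5,6.8,0],
    [-1.3,10.2,0],
    [-2.6,13.4,0],
    [-4.2,16.5,0],
  ],
  rot=[
    [0,0,0.105],
    [0,0,0.21],
    [0,0,0.314],
    [0,0,0.419],
    [0,0,0.524],
  ],
)

```text
clock: 7.22
tool_pos: [0.552, 0.266, 0.1884]
tcp_rot: [-1.728, -2.622, 0.002]
contact_force: [-2.7, -0.5, 0.9]
gripper_width: 0.0001
```

```bash
python3 -c "
from h import *
arc(.033,range(114,70,-6))"
```

```text
t7.22 tcp [0.552  0.266  0.1884] yaw 113.2 tilt 0.12 F [-2.7465 -0.5086  0.9061] w 0.0001 j6 -1.88
R 0.0335 ang 114.8
114 [-0.4728  0.4758 -0.5753]
108 [-0.6074  3.9274 -0.5826]
102 [-1.1022  7.3459 -0.59  ]
96 [-1.9515 10.694  -0.5973]
90 [-3.1462 13.935  -0.6046]
84 [-4.6731 17.0334 -0.6117]
78 [-6.5156 19.9552 -0.6186]
72 [-8.6533 22.6683 -0.6252]
```

Emit:
jog_arm(
  delta_pos=[
    [-0.7,3.9,0],
    [-1.2,7.3,0],
    [-2,10.7,0],
    [-3.2,14,0],
    [-3.2,14,0],
  ],
  rot=[
    [0,0,0.105],
    [0,0,0.21],
    [0,0,0.314],
    [0,0,0.419],
    [0,0,0.419],
  ],
)

```text
clock: 7.63
tool_pos: [0.5668, 0.2695, 0.1885]
tcp_rot: [-2.232, -2.21, -0.001]
contact_force: [-2.0, 3.1, 1.4]
gripper_width: 0.0006
```

```bash
python3 -c "
from h import *
arc(.033,range(90,66,-6))
b=grab_frame('scene');a=cv2.imread('pics/p2.png')[:,400:]
f=lambda i:cv2.resize(i[130:230,300:400],(400,400),interpolation=2)
cv2.imwrite('pics/p4.png',np.hstack([a,f(b)]))"
```

```text
t7.63 tcp [0.5668 0.2695 0.1885] yaw 89.4 tilt 0.07 F [-1.9785  3.1396  1.4057] w 0.0006 j6 -2.28
R 0.0339 ang 88.6
90 [-0.8802 -0.7938 -0.5   ]
84 [-1.0271  2.6573 -0.5016]
78 [-1.5338  6.0741 -0.5036]
72 [-2.395   9.4192 -0.5059]
```

View pics/p4.png

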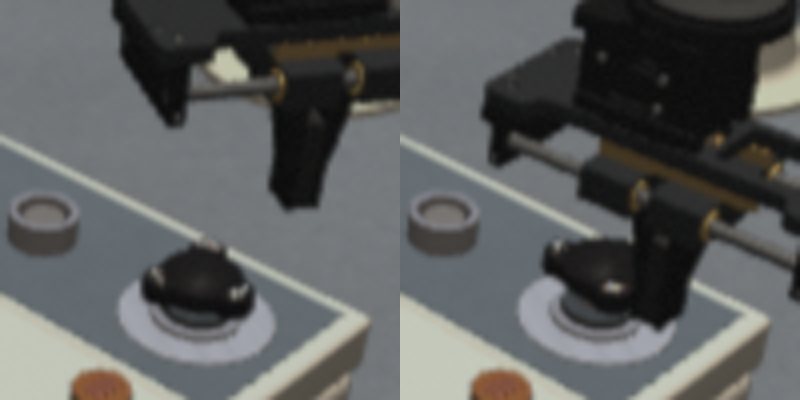

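The right tile shows the head turned clockwise (arrow from (645,290) to (615,287)) and risen, with the stem visible at (590,305): it has been freed and is out. I'll sweep back so it returns to rest, then lift.

Emit:
jog_arm(
  delta_pos=[
    [0,-3.5,0],
    [-0.5,-7,0],
    [-1.3,-10.4,0],
    [-2.5,-13.7,0],
    [-4,-17,0],
  ],
  rot=[
    [0,0,-0.105],
    [0,0,-0.21],
    [0,0,-0.314],
    [0,0,-0.419],
    [0,0,-0.524],
  ],
)

```text
clock: 8.1
tool_pos: [0.5493, 0.2649, 0.1885]
tcp_rot: [-1.57, -2.721, -0.0]
contact_force: [-1.7, 1.8, 0.8]
gripper_width: 0.0003
```

Emit:
jog_arm(
  delta_pos=[
    [0,-3.5,0],
    [0,-7,0],
    [0,-10.4,0],
    [0,-12,0],
    [2,-12,-15],
  ],
  rot=[
    [0,0,-0.105],
    [0,0,-0.21],
    [0,0,-0.314],
    [0,0,-0.4],
    [0,0,-0.4],
  ],
)

```text
clock: 8.52
tool_pos: [0.5366, 0.2588, 0.2007]
tcp_rot: [-1.002, -2.973, 0.009]
contact_force: [0.9, 0.1, -0.4]
gripper_width: 0.0004
```

Emit:
jog_arm(
  delta_pos=[
    [0,0,-20],
    [0,0,-40],
    [0,0,-55],
    [0,0,-55],
  ],
  rot=[
    [0,0,0],
    [0,0,0],
    [0,0,0],
    [0,0,0],
  ],
)

```text
clock: 8.85
tool_pos: [0.5401, 0.2609, 0.2626]
tcp_rot: [1.005, 2.971, 0.008]
contact_force: [0.1, 0.2, 0.8]
gripper_width: 0.0007
```

```bash
python3 -c "
from h import *
to([.5575,.050,.225],[.5575,.050,.189])
b=grab_frame('scene');a=cv2.imread('pics/scene0.png')
f=lambda i:cv2.resize(i[130:230,300:400],(400,400),interpolation=2)
cv2.imwrite('pics/p5.png',np.hstack([f(a),f(b)]))"
```

```text
t8.85 tcp [0.5401 0.2609 0.2626] yaw 142.6 tilt 0.43 F [0.0731 0.1849 0.758 ] w 0.0007 j6 -1.37
  -> [0.5575, 0.05, 0.225] delta mm [-141.7232 -157.3102   37.0208]
  -> [0.5575, 0.05, 0.189] delta mm [-141.5998 -157.549    73.0198]
```

View pics/p5.png

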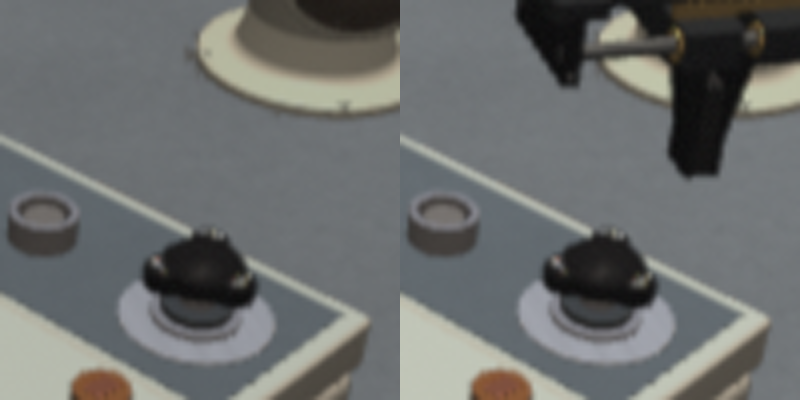

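Both tiles look identical: the head is out and back at rest (arrows at (555,262) and (640,282) as at the start). On to the reset button.

Emit:
jog_arm(
  delta_pos=[
    [-27,-30,0],
    [-54,-60,0],
    [-81,-90,0],
    [-108,-120,0],
    [-135,-150,0],
  ],
  rot=[
    [0,0,0],
    [0,0,0],
    [0,0,0],
    [0,0,0],
    [0,0,0],
  ],
)

```text
clock: 9.32
tool_pos: [0.5531, 0.0573, 0.2571]
tcp_rot: [-1.007, -2.974, 0.002]
contact_force: [0.7, 0.1, -0.5]
gripper_width: 0.0003
```

Emit:
jog_arm(
  delta_pos=[
    [-7,-7,10],
    [-7,-7,30],
    [-7,-7,50],
    [-7,-7,55],
    [-7,-7,55],
  ],
  rot=[
    [0,0,0],
    [0,0,0],
    [0,0,0],
    [0,0,0],
    [0,0,0],
  ],
)

```text
clock: 9.73
tool_pos: [0.5539, 0.049, 0.2008]
tcp_rot: [-1.008, -2.97, 0.006]
contact_force: [-0.0, 0.3, 0.1]
gripper_width: 0.0004
```

```bash
python3 -c "
from h import *
to([.5575,.050,.19],[.5575,.050,.185])
b=grab_frame('scene')
print(proj('scene',[.5575,.05,.171]))
cv2.imwrite('pics/p6.png',cv2.resize(b[110:210,250:375],(750,600),interpolation=2))"
```

```text
t9.73 tcp [0.5539 0.049  0.2008] yaw 142.5 tilt 0.35 F [-0.0009  0.3372  0.0956] w 0.0004 j6 -1.03
  -> [0.5575, 0.05, 0.19] delta mm [-2.2933  3.0864 10.7853]
  -> [0.5575, 0.05, 0.185] delta mm [-2.3103  3.112  15.7852]
[284.5568 168.0858]
```

View pics/p6.png

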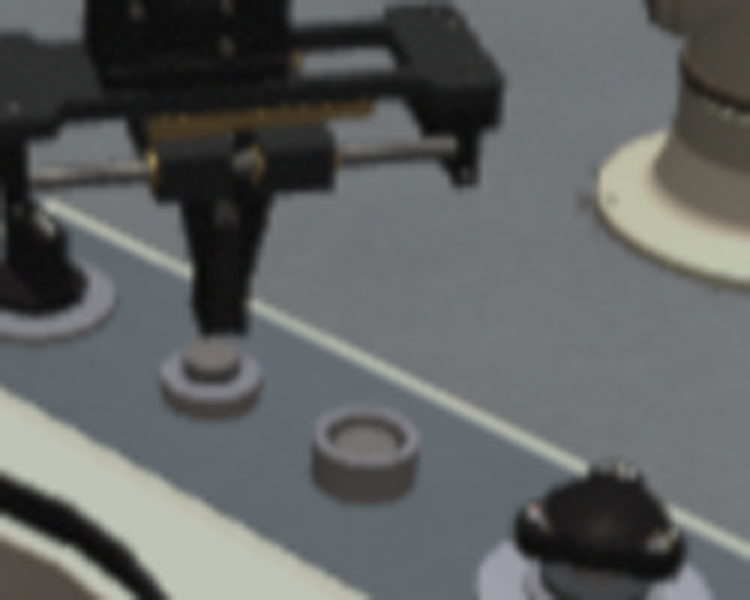

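The fingertips (222,325) are above the reset cap (212,358), clear of start and dial. Press.

Emit:
jog_arm(
  delta_pos=[
    [-2,3,2],
    [-2,3,8],
    [-2,3,13],
    [-2,3,16],
    [-2,3,16],
  ],
  rot=[
    [0,0,0],
    [0,0,0],
    [0,0,0],
    [0,0,0],
    [0,0,0],
  ],
)

```text
clock: 10.2
tool_pos: [0.5593, 0.0511, 0.1877]
tcp_rot: [1.009, 2.974, 0.001]
contact_force: [-0.3, 1.6, 4.0]
gripper_width: 0.0008
```

Emit:
jog_arm(
  delta_pos=[
    [0,0,1],
    [0,0,2],
    [0,0,2],
  ],
  rot=[
    [0,0,0],
    [0,0,0],
    [0,0,0],
  ],
)

```text
clock: 10.45
tool_pos: [0.5592, 0.0511, 0.1862]
tcp_rot: [1.01, 2.974, 0.002]
contact_force: [-1.4, 2.2, 4.1]
gripper_width: 0.0005
```

Emit:
jog_arm(
  delta_pos=[
    [0,0,1],
    [0,0,2],
    [0,0,2],
  ],
  rot=[
    [0,0,0],
    [0,0,0],
    [0,0,0],
  ],
)

```text
clock: 10.7
tool_pos: [0.5593, 0.0511, 0.1853]
tcp_rot: [1.009, 2.973, 0.002]
contact_force: [-2.5, 2.9, 9.8]
gripper_width: 0.0003
```

Emit:
jog_arm(
  delta_pos=[
    [0,0,1],
    [0,0,2],
    [0,0,2],
  ],
  rot=[
    [0,0,0],
    [0,0,0],
    [0,0,0],
  ],
)

```text
clock: 10.95
tool_pos: [0.5593, 0.0511, 0.1852]
tcp_rot: [1.008, 2.973, 0.002]
contact_force: [-6.0, 4.1, 18.2]
gripper_width: 0.0007
```

Bottomed out at 0.185 (force climbs without travel). Lift clear.

Emit:
jog_arm(
  delta_pos=[
    [0,0,-10],
    [0,0,-35],
    [0,0,-70],
    [0,0,-100],
    [0,0,-100],
  ],
  rot=[
    [0,0,0],
    [0,0,0],
    [0,0,0],
    [0,0,0],
    [0,0,0],
  ],
)

```text
clock: 11.37
tool_pos: [0.5614, 0.0504, 0.2879]
tcp_rot: [1.007, 2.965, 0.007]
contact_force: [-0.1, 0.6, 0.8]
gripper_width: 0.0003
```

```bash
python3 -c "
from h import *
st()
b=grab_frame('scene');a=cv2.imread('pics/scene0.png')
f=lambda i:cv2.resize(i[130:280,200:350+50],(400,300),interpolation=2)
cv2.imwrite('pics/p7.png',np.hstack([f(a),f(b)]))"
```

```text
t11.37 tcp [0.5614 0.0504 0.2879] yaw 142.5 tilt 0.63 F [-0.0811  0.5902  0.7853] w 0.0003 j6 -1.03
```

View pics/p7.png

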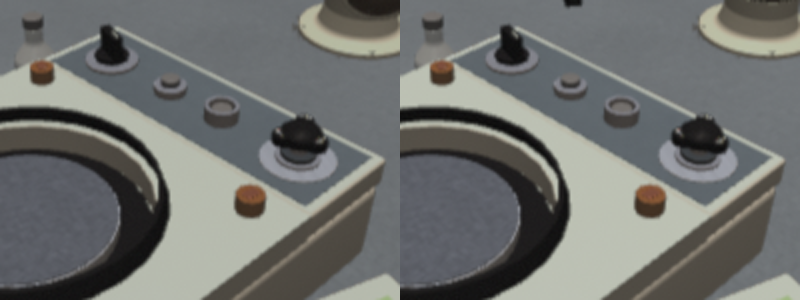

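Before and after look the same: the reset cap is up at (570,80), the stop is out at (700,140), and the dial, mounts and bottle are where they were. Handing in.

```bash
python3 -c "
from h import *
ctrl.job_done();st()"
```

```text
the job is handed in; nothing more can be done
the job is handed in; nothing more can be done
```

The stop check is done and handed in at about 11.4 s of the 42 s allowed.

- **Stop pressed:** I pressed the mushroom button until it bottomed, at about 15 N. With the fingers off it, the picture showed the head about 7.5 mm lower, so it latched and stayed in.
- **Stop released:** My first sweep missed. The fingertip passed outside the lobe because it is thinner than I assumed, and the head did not turn. A second sweep about 8 mm closer to the core pushed the lobe round with 3–4 N, and the head sprang out. After I swept back, the picture showed it out and at its starting angle.
- **Reset:** I pressed the button until its travel ended at about 5 mm, where force climbed to about 18 N with no more movement, then lifted clear.
- **Last checks:** The final picture matched the first for the stop, reset, start, dial, both mounts and the bottle. The tub was mostly outside that crop, but the arm never went down near it. The hand was about 10 cm clear, and the force reading was only sensor noise.

These checks rest on pictures, forces and tool heights. The station shows no joint values and gave no verdict.

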